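# Weigh the purple stain bottle behind the balance's sliding guard

### The arm

A 6-joint arm with a two-finger parallel gripper is mounted at the origin on a cart in front of the work surface, level with it; the furniture and walls round the work are solid. World frame = base frame: x ahead of the robot, y to its left, z up, the work surface at z = 0. Lengths are in m, angles in rad, forces in N, time in s.
With the tool pointing down it reaches from about 0.35 to 0.775 m from the base axis. Payload 7.3 kg.
Tool frame: the origin (TCP) lies at the very end of the fingers, on their centre line; the grasp point (between the pads) lies grip_point_offset behind it (grip_point_offset is the distance from the TCP to the grasp point, in m); z points along the fingers, y is the direction in which the jaws open and shut (so a half turn about z gives the same grasp; the last joint's range is limited). The gripper opens to 92 mm and grips with 3 to 60 N. Pads are 19 mm wide; open, the fingers measure 130 mm over their backs; the gripper's body (75 mm by 190 mm) begins 47 mm behind the grasp point.
Start: joints at [1.161, 0.342, 1.524, -0, 1.275, -0.146], TCP at [0.137, 0.507, 0.227] pointing down, gripper open.
Joint ranges: [-2.53, 2.53], [-0.77, 2.02], [0.04, 2.7], [-1, 4.14], [0.28, 2.66], [-3.11, 3.11]. Speed limits (rad/s): [2.57, 2.57, 3.14, 3.14, 3.14, 3.14].

### API

Orientations are given as [roll, pitch, yaw] about the fixed x, y, z axes, in that order (R = Rz(yaw) Ry(pitch) Rx(roll)).
In Python, from cell import * gives the robot as it stands.
- The arm moves only by the shell command python3 -m inch 'ROWS' [OPENING] [FORCE]. ROWS is JSON, a list that holds one entry, the list of rows, each a list of 4 numbers: the shift along the tool's x, y, z in mm, then the turn about the tool's z in rad. In form: [[[x, y, z, roll], ...]]. A call has 1 to 10 rows; each row shifts and turns the commanded pose from where the row before left it, along the tool's axes as they then stand; what a row does not reach is not made up. A row lasts 1/8 s, in which the tool goes at most 62.5 mm and 10.7 degrees, less where a joint would pass 70% of its speed; a pose out of reach is approached as far as the arm can. A call with a gripper value outside its range is refused whole. OPENING is the closure, from -1 (fully open) to 1 (shut), set as the call begins (- or left out, the last holds). The fingers move at their own pace and stop on an object; FORCE is the grip in N (left out, the last holds). Time passes only in rows, so rows that do not move let the fingers close. It gives the time, the measured TCP pose, the force and the opening at its end, in the units of the state.
- observe(): the state, without advancing time (a new reading comes with each control period).
- read_camera(name): name is "scene" or "top" or "wrist"; returns a dict with "img" (400x640x3 uint8, blue, green, red), "fx", "fy", "cx", "cy" (pixels), "eye" and "rotation" of the camera in the world; the wrist camera has in their place "T_tool_cam" (4x4, takes a point from camera to tool coordinates, whose origin is the TCP and whose axes are the flange's). Camera axes: x right, y down, z forward; pixel columns grow to the right and rows downward; lengths in m; the calibration is good to about 2 mm. A picture is of the moment at which its call begins: read the wrist's pose just before it. There is no depth.
- hand_in(): hands the job in, once; it reports no verdict.
Trained networks look in the newest picture that a camera, given by its name, has taken for a name from the list of things; names that differ only in an ending like _2 or _b are one class to them, and where a whole thing is asked for, a point or a joint stands for the part that bears it (a point fixed in the world has none). Each returns a list of dicts, best first, with "conf" (0 to 1); they miss things now and then, are a little off and sometimes report something else, mostly with a low value. They report only what shows in the picture. A call takes as long as a camera call. They do not tell look-alikes from the thing itself.
- boxes_of(camera, label): "at" ([row, column] in pixels, amid what is visible of it).
- place_of(camera, label): "at" ([row, column] in pixels: a listed point, or the origin of a listed thing).
The state is a dict: "time": time; "qpos": joint angles; "qvel": joint speeds; "joint_efforts": joint torques, N m; "tool_pos": TCP position; "tool_rot": TCP orientation; "contact_force": force on the tool from outside, world axes, zero at the start; "torque": the same for the moment, N m; "opening": finger opening in m.
Only numpy, scipy, OpenCV 4.12 (cv2) and the standard library are available. Lean on these libraries where they do the work, as an engineer would, in place of code of your own. Each camera call takes 0.05 s, during which the arm holds its last target. There are 200 camera calls.

### The job

Weigh the purple stain bottle: slide the balance's clear guard fully open, set the bottle gently upright on the middle of the round weighing pan (do not drop it), let go of it, and slide the guard fully shut again with the bottle inside. Leave the other bottles and the other things on the bench where they are.

Things in the scene. Friction and masses are not known exactly. Their poses are not given: they have to be found in the camera images.
- balance: White lab balance, fixed. Origin on the bench under the pan's centre; x = depth, y = to the left along the guard's track, z up; turned up to 0.3 rad. Base x -100..100, y -96..266, z 0..25 mm. Weighing chamber: fixed 4 mm clear walls at y = -88, y = +88 and (back) x = +88 mm, tops at z 125 mm, back rail 131. Left of it (y 95..253) the electronics, 80 mm high.
- guard (a joint): Guard's slide along balance +y, m: 0 shut, 0.170 fully open (hard stops); about 1.5 N friction, stays where left, may start ajar. The guard is an L of clear plastic, blue edges, 180 mm along y: front pane at balance x = -89 mm, top pane z 132..136 mm. Shut, it covers the chamber's front and top; fully open, both are free from y = -86 to +80 mm.
- guard_handle (a point): In the blue upright fin handle on the guard's top pane, mid-length of the guard, 162 mm above the bench. Fin: 56 mm (balance x) by 14 mm (balance y, the slide direction), z 140 to 174 mm; its foot plate is 70 x 34 mm, top at 140 mm. The point is at the fin's centre in plan. Axes as the balance's.
- pan (a point): Centre of the top face of the round steel weighing pan, diameter 90 mm, 36 mm above the bench, 9 mm above the chamber floor. Axes as the balance's.
- purple_bottle: The bottle to weigh: purple body, black screw cap, 77 mm high, body 42 mm in diameter to 64 mm, cap 26 mm in diameter above; 0.09 kg. Origin at the centre of its underside, z up.
- brown_bottle: Bystander: brown bottle with white cap, same size as the purple one. Origin at the centre of its underside.
- red_bottle: Bystander: dark red bottle with white cap, same size as the purple one. Origin at the centre of its underside.
- sample_cup: Bystander: sample cup with red lid, diameter 39 mm, 74 mm high. Origin at the centre of its underside.
- timer: Bystander: white bench timer, 62 x 68 x 22 mm. Origin at the centre of its underside.
- petri_dish: Bystander: red petri dish, diameter 90 mm, 16 mm high. Origin at the centre of its underside.
- marker: Bystander: black-capped marker pen lying flat, 130 mm long, 13 mm high. Origin at the centre of its underside.
Things that resemble listed ones, but are neither listed nor needed, are in the scene too. What is shaped like the purple_bottle but green is not meant.

How it is judged:
On the way, in this order (a step that is already met when the one before it is completed fails the run):
1. the guard is slid open (at least 140 mm of its 170 mm) (value of joint guard above 0.14 m), for 0.1 s.
2. the purple bottle stands upright on the pan, released, while the guard is still open (horizontal distance between purple_bottle and pan below 0.02 m and z of purple_bottle in the frame of pan between -0.004 and 0.004 m and angle between purple_bottle's own z axis and vertical below 0.1 rad and contact force between the fingers and purple_bottle below 0.05 N and value of joint guard above 0.1 m), for 0.2 s.
At the end, for the whole second after the job is handed in: The purple bottle stands upright (within 0.1 rad), at rest and released, on the pan, its centre within 20 mm of the pan's centre, and the guard is shut to within 5 mm of its stop (horizontal distance between purple_bottle and pan below 0.02 m and z of purple_bottle in the frame of pan between -0.004 and 0.004 m and angle between purple_bottle's own z axis and vertical below 0.1 rad and contact force between the fingers and purple_bottle below 0.05 N and value of joint guard below 0.005 m and linear speed of purple_bottle below 0.02 m/s); the robot touches nothing.
It fails at once if the brown or the red bottle is moved more than 30 mm (distance of any of brown_bottle, red_bottle from where it was at the start of the episode above 0.03 m).
It fails at once if the sample cup, timer, petri dish or marker is moved more than 30 mm (distance of any of sample_cup, timer, petri_dish, marker from where it was at the start of the episode above 0.03 m).
It fails at once if the purple bottle is tipped by more than 0.7 rad (angle between purple_bottle's own z axis and vertical above 0.7 rad).
It fails at once if the purple bottle is dropped onto the pan (falls freely by more than about 10 mm) (horizontal distance between purple_bottle and pan below 0.07 m and linear speed of purple_bottle above 0.45 m/s and contact force between the fingers and purple_bottle below 0.05 N).
It also fails if it takes over 64 s, if anything falls off the work surface, if the arm or the gripper's body presses on something with over 40 N, if the wrist force passes 120 N, or if a joint passes its speed limit or range.

## Working session

There is one attempt and no reset: what is moved stays moved. The work goes in short steps, Python scripts to look and compute and a shell command to move; the robot and the scene stay as the last step left them, time stands still between calls to the robot, and variables do not carry over. Pictures are saved under pics/ and viewed, about 8 in all and at most 12, crops included, and the job is handed in when it is done.

```bash
mkdir -p pics; ls; cat > h.py <<'E'
from cell import *
import numpy as np, cv2
def ray(c,at):
    d=np.array([(at[1]-c['cx'])/c['fx'],(at[0]-c['cy'])/c['fy'],1.])
    return np.array(c['eye']),np.array(c['rotation'])@d
def onz(c,at,z):
    e,d=ray(c,at); return e+d*(z-e[2])/d[2]
E
python3 - <<'E'
from h import *
s=observe(); print(s['time'],s['tool_pos'],s['tool_rot'],s['opening'],grip_point_offset)
Z=dict(guard_handle=.162,pan=.036)
for n in('top','scene'):
    c=read_camera(n); cv2.imwrite(f'pics/{n}0.png',c['img']); print(n,c['eye'])
    for l in 'balance guard_handle pan purple_bottle brown_bottle red_bottle sample_cup timer petri_dish marker'.split():
        for r in place_of(n,l)[:3]:
            print(l,round(r['conf'],2),np.round(r['at']),np.round(onz(c,r['at'],Z.get(l,0)),3)[:2])
E
```

```text
pics
0.0 [0.13671314 0.50647423 0.22602399] [-3.14004598e+00 -2.28176984e-04  2.87774860e+00] 0.09139811664021008 0.0188
top [-0.02665433 -0.14564128  1.67922923]Traceback (most recent call last):
  File "<stdin>", line 8, in <module>
  File "h.py", line 7, in onz
    e,d=ray(c,at); return e+d*(z-e[2])/d[2]
                                       ~^^^
IndexError: invalid index to scalar variable.
```

```bash
sed -i "s/np.array(c\['rotation'\])@d/Rotation.from_euler('xyz',c['rotation']).as_matrix()@d/; 2a from scipy.spatial.transform import Rotation" h.py
python3 - <<'E'
from h import *
Z=dict(guard_handle=.162,pan=.036)
for n in('top','scene'):
    c=read_camera(n); cv2.imwrite(f'pics/{n}0.png',c['img']); print(n,c['eye'],c['rotation'])
    for l in 'balance guard_handle pan purple_bottle brown_bottle red_bottle sample_cup timer petri_dish marker'.split():
        for r in place_of(n,l)[:3]:
            print(l,round(r['conf'],2),np.round(r['at']),np.round(onz(c,r['at'],Z.get(l,0)),3)[:2])
E
```

```text
top [-0.02665433 -0.14564128  1.67922923] [-2.83143738e+00  1.95780178e-03 -1.25861843e+00]
balance 0.72 [176. 311.] [0.563 0.08 ]
balance 0.3 [162. 210.] [0.494 0.478]
pan 0.91 [173. 313.] [0.562 0.073]
purple_bottle 0.54 [201. 409.] [ 0.578 -0.309]
purple_bottle 0.45 [220. 391.] [ 0.485 -0.266]
purple_bottle 0.42 [244. 400.] [ 0.407 -0.321]
brown_bottle 0.5 [232. 365.] [ 0.408 -0.184]
red_bottle 0.49 [202. 382.] [ 0.544 -0.211]
sample_cup 0.55 [167. 210.] [0.475 0.473]
sample_cup 0.39 [221. 394.] [ 0.485 -0.276]
timer 0.68 [200. 208.] [0.346 0.429]
petri_dish 0.72 [237. 365.] [ 0.39  -0.188]
petri_dish 0.62 [285. 416.] [ 0.276 -0.414]
marker 0.55 [250. 434.] [ 0.423 -0.448]
scene [-0.05270277 -0.76987998  0.73200407] [-2.15023592  0.01589255 -0.55760515]
balance 0.79 [215. 343.] [0.573 0.085]
guard_handle 0.93 [173. 340.] [0.563 0.096]
pan 0.87 [209. 344.] [0.562 0.068]
purple_bottle 0.71 [312. 381.] [ 0.406 -0.316]
purple_bottle 0.66 [293. 397.] [ 0.483 -0.287]
purple_bottle 0.66 [365. 367.] [ 0.286 -0.411]
brown_bottle 0.91 [282. 349.] [ 0.4   -0.186]
red_bottle 0.84 [271. 401.] [ 0.55  -0.232]
sample_cup 0.5 [176. 270.] [0.485 0.483]
timer 0.7 [191. 248.] [0.362 0.418]
petri_dish 0.91 [366. 364.] [ 0.278 -0.409]
petri_dish 0.34 [214. 345.] [0.578 0.083]
marker 0.83 [348. 423.] [ 0.418 -0.445]
```

View pics/top0.png

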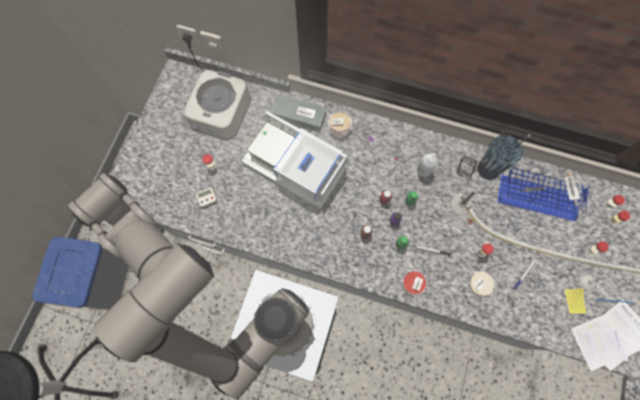

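View pics/scene0.png

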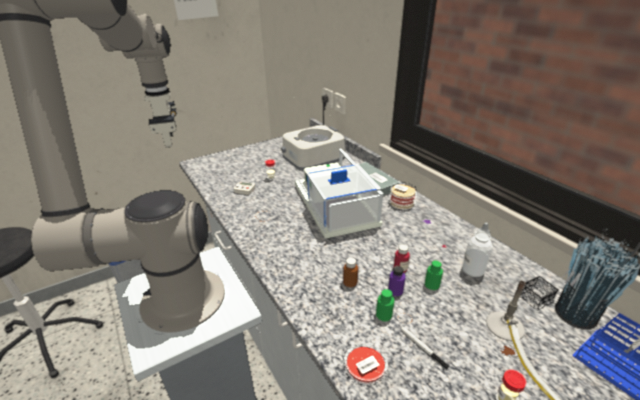

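```bash
python3 - <<'E'
from h import *
a=cv2.imread('pics/scene0.png')[230:340,320:460]; b=cv2.imread('pics/top0.png')[100:220,230:360]
c=cv2.imread('pics/scene0.png')[140:250,285:395]
r=lambda i:cv2.resize(i,(int(i.shape[1]*2.2*110/i.shape[0]),242),interpolation=2)
a,b,c=[cv2.resize(i,None,fx=3,fy=3,interpolation=2) for i in(a,b,c)]
W=np.zeros((600,800,3),np.uint8);
b=cv2.resize(b,(390,270*390//390)) if 0 else b[:,:380]
W[:a.shape[0],:min(420,a.shape[1])]=a[:, :420]; W[:b.shape[0],420:420+b.shape[1]]=b[:, :380]
W[360:360+c.shape[0]][:240,:c.shape[1]]=c[:240]
cv2.imwrite('pics/crop.png',W)
E
```

```text
(no output)
```

View pics/crop.png

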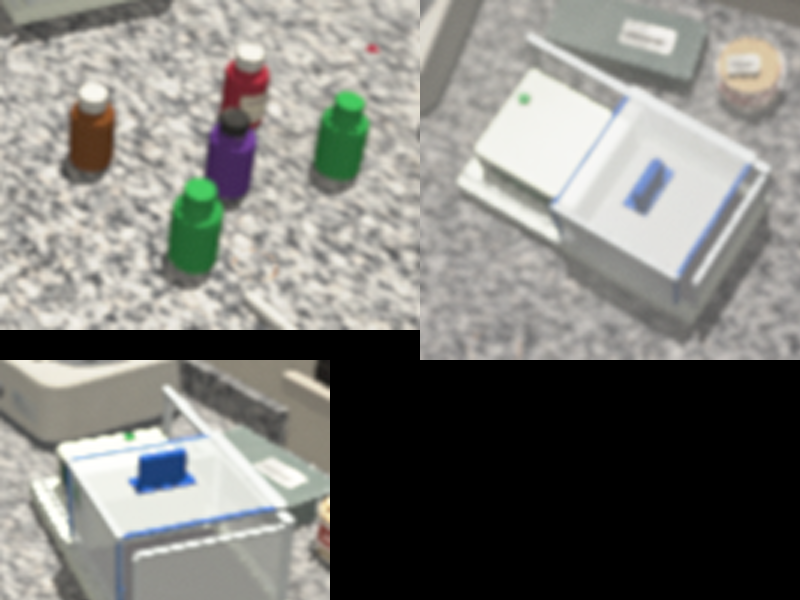

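```bash
python3 - <<'E'
from h import *
c=read_camera('top')
P=lambda u,v,z: onz(c,[100+v/3,230+(u-420)/3],z)[:2]
a,b=P(530,38,.131),P(767,168,.131); print('rail',a,b,b-a,'yaw',np.arctan2(*((b-a)[[0,1]]*[1,-1])))
L=[P(626,98,.136),P(557,204,.136)];R=[P(750,165,.136),P(682,275,.136)]
for p,q in(L,R):print('edge',p,q,'yaw',np.arctan2((p-q)[1],(p-q)[0]))
for p,q in zip(R,L):print('long',np.linalg.norm(q-p),'yaw',np.arctan2(*((q-p)*[-1,1])))
print('centre',np.mean(L+R,0),'foot',P(649,187,.14),'fintop',P(654,180,.174))
c=read_camera('scene')
for u,v,z in((397,293,0),):pass
for at,z in(((230+118/3,320+237/3),.077),((230+190/3,320+229/3),0)): print('purple',onz(c,at,z))
t=read_camera('top')
for l in('guard_handle','purple_bottle'):
  for r in boxes_of('top',l)[:4]: print(l,r['conf'],r['at'],onz(t,r['at'],.15 if l[0]=='g' else .04)[:2])
E
```

```text
rail [0.70614413 0.30202591] [ 0.6280052 -0.0336043] [-0.07813894 -0.33563021] yaw -0.22873801463183246
edge [0.66213571 0.1592637 ] [0.50335523 0.19346376] yaw -0.21215087539038863
edge [ 0.62333446 -0.01312776] [0.46364226 0.02212633] yaw -0.21727771089052075
long 0.17670414242953314 yaw -0.22138719069297397
long 0.1758796068032088 yaw -0.2277604101829144
centre [0.56311691 0.09043151] foot [0.55679113 0.09417384] fintop [0.55417946 0.08605688]
purple [ 0.48499487 -0.28129991  0.077     ]
purple [ 0.47995312 -0.28838244  0.        ]
guard_handle 0.82 [165.4, 305.6] [0.54093602 0.09138429]
purple_bottle 0.69 [240.9, 401.8] [ 0.40831055 -0.31938595]
purple_bottle 0.44 [198.1, 412.8] [ 0.57988997 -0.31696793]
```

```bash
cat >> h.py <<'E'
def go(p,yaw=None):
    s=observe(); R=Rotation.from_euler('xyz',s['tool_rot']); y0=s['tool_rot'][2]
    turn=0 if yaw is None else -(yaw-y0+np.pi)%(2*np.pi)-np.pi if 0 else 0 if yaw is None else (y0-yaw+np.pi)%(2*np.pi)-np.pi
    d=np.array(p)-s['tool_pos']
    R2=R*Rotation.from_rotvec([0,0,turn])
    print('pos',np.round(s['tool_pos'],4),'rot',np.round(s['tool_rot'],3),'turn first %.3f'%turn,'then mm',np.round(R2.inv().apply(d)*1e3,1),'without turn',np.round(R.inv().apply(d)*1e3,1))
E
sed -i 's/turn=0 if.*/turn=0 if yaw is None else (y0-yaw+np.pi)%(2*np.pi)-np.pi/' h.py
python3 -c "
from h import *
go([.56,.091,.226],2.92)"
```

```text
pos [0.1369 0.5069 0.2268] rot [3.141 0.    2.878] turn first -0.042 then mm [-504.2 -312.7    0.7] without turn [-516.9 -291.2    0.7]
```

```bash
python3 -m inch '[[[0,0,-20,-0.042],[-25,-15,0,0],[-45,-28,0,0],[-45,-28,0,0],[-45,-28,0,0],[-45,-28,0,0],[-45,-28,0,0],[-45,-28,0,0],[-45,-28,0,0],[-45,-28,0,0]]]'
python3 -m inch '[[[-45,-28,0,0],[-45,-28,0,0],[-20,-12,0,0],[-9,-6,0,0],[0,0,0,0],[0,0,0,0]]]'
python3 - <<'E'
from h import *
s=observe();c=read_camera('wrist');cv2.imwrite('pics/w1.png',c['img'])
T=np.array(c['T_tool_cam']);print(s['tool_pos'],s['tool_rot'],np.round(T,3))
E
cat >> h.py <<'E'
def wcam():
    s=observe();c=read_camera('wrist');T=np.array(c['T_tool_cam']);R=Rotation.from_euler('xyz',s['tool_rot']).as_matrix()
    c['eye']=s['tool_pos']+R@T[:3,3]; c['R']=R@T[:3,:3]; return c
def wz(c,at,z):
    d=c['R']@np.array([(at[1]-c['cx'])/c['fx'],(at[0]-c['cy'])/c['fy'],1.]); return c['eye']+d*(z-c['eye'][2])/d[2]
E
python3 - <<'E'
from h import *
c=wcam()
for l,z in(('guard_handle',.162),('pan',.036)):
    for r in place_of('wrist',l)[:2]: print(l,r['conf'],r['at'],wz(c,r['at'],z))
go([.56,.091,.148],2.92)
E
```

```text
time: 2.7
tool_pos: [0.461, 0.1876, 0.2469]
tool_rot: [3.141, 0.0, 2.92]
contact_force: [0.6, 0.5, 1.3]
opening: 0.0918
time: 3.45
tool_pos: [0.559, 0.0916, 0.2469]
tool_rot: [3.141, -0.0, 2.921]
contact_force: [-0.2, 0.5, 0.5]
opening: 0.0917
[0.55899899 0.09159259 0.24688763] [ 3.14130798e+00 -2.09710478e-04  2.92092698e+00] [[-0.    -0.966 -0.258  0.069]
 [ 1.    -0.     0.    -0.   ]
 [-0.    -0.258  0.966 -0.158]
 [ 0.     0.     0.     1.   ]]
guard_handle 0.66 [197.9, 321.4] [0.55503819 0.09476796 0.162     ]
pos [0.5593 0.0914 0.247 ] rot [3.141 0.    2.921] turn first 0.001 then mm [-0.7 -0.2 99. ] without turn [-0.7 -0.2 99. ]
```

View pics/w1.png

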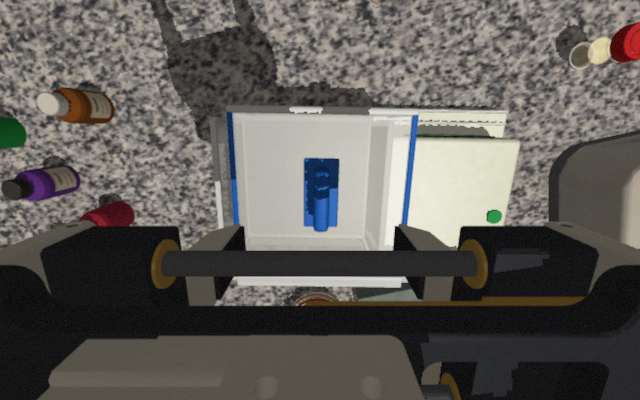

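```bash
python3 -m inch '[[[0,1,30,0],[0,1,30,0],[0,0,25,0],[0,0,13,0],[0,0,0,0]]]'
python3 -m inch '[[[0,0,0,0],[0,0,0,0],[0,0,0,0],[0,0,0,0],[0,0,0,0],[0,0,0,0]]]' 1 10
```

```text
time: 4.28
tool_pos: [0.5598, 0.0928, 0.1483]
tool_rot: [-3.141, -0.001, 2.92]
contact_force: [-0.7, 0.2, -0.9]
opening: 0.0918
time: 5.03
tool_pos: [0.5601, 0.0926, 0.1487]
tool_rot: [3.142, -0.0, 2.92]
contact_force: [-0.6, 1.1, 0.2]
opening: 0.0362
```

```bash
python3 -m inch '[[[0,0,0,0],[0,0,0,0],[0,0,0,0],[0,0,0,0]]]'
```

```text
time: 5.52
tool_pos: [0.5601, 0.0927, 0.1487]
tool_rot: [3.141, -0.0, 2.92]
contact_force: [0.3, 0.4, -0.3]
opening: 0.0139
```

```bash
python3 -m inch '[[[0,5,0,0],[0,12,0,0],[0,16,0,0],[0,18,0,0],[0,18,0,0],[0,18,0,0],[0,18,0,0],[0,16,0,0],[0,6,0,0],[0,3,0,0]]]'
```

```text
time: 6.78
tool_pos: [0.591, 0.2205, 0.1487]
tool_rot: [3.141, 0.005, 2.921]
contact_force: [9.0, -4.5, -3.6]
opening: 0.0138
```

```bash
python3 -m inch '[[[-2,4,0,0.0],[-0.5,4,0,0],[-0.3,4,0,0],[0,3,0,0],[0,0,0,0]]]'
```

```text
time: 7.4
tool_pos: [0.5944, 0.2343, 0.1487]
tool_rot: [3.141, -0.001, 2.92]
contact_force: [-2.0, 1.7, -0.0]
opening: 0.0144
```

```bash
python3 -m inch '[[[-0.2,4,0,0.0],[-0.2,3,0,0],[0,2,0,0],[0,2,0,0],[0,0,0,0]]]'
```

```text
time: 8.02
tool_pos: [0.5956, 0.2395, 0.1486]
tool_rot: [-3.132, -0.004, 2.919]
contact_force: [-12.1, -17.8, 8.1]
opening: 0.0145
```

```bash
python3 -m inch '[[[0,-3,0,0],[0,0,0,0],[0,0,0,0],[0,0,0,0]]]' -0.2 
python3 -m inch '[[[0,0,-20,0],[0,0,-40,0],[0,-20,-40,0],[0,-40,0,0],[0,-50,0,0],[0,-50,0,0],[0,-20,0,0],[0,0,0,0],[0,0,0,0]]]'
python3 - <<'E'
from h import *
c=wcam();cv2.imwrite('pics/w2.png',c['img'])
for l,z in(('guard_handle',.162),('pan',.036),('purple_bottle',0)):
    for r in place_of('wrist',l)[:3]: print(l,r['conf'],r['at'],wz(c,r['at'],z))
for n in('top','scene'):
    c=read_camera(n)
    for l,z in(('guard_handle',.162),('pan',.036),('balance',0)):
        for r in place_of(n,l)[:2]: print(n,l,r['conf'],r['at'],onz(c,r['at'],z))
E
```

```text
time: 8.52
tool_pos: [0.597, 0.2416, 0.1487]
tool_rot: [3.141, 0.0, 2.92]
contact_force: [-0.9, 0.1, 0.0]
opening: 0.0504
time: 9.65
tool_pos: [0.5576, 0.0668, 0.2487]
tool_rot: [3.141, 0.0, 2.921]
contact_force: [0.3, 0.9, 0.3]
opening: 0.055
guard_handle 0.55 [194.9, 512.4] [0.58970867 0.24097636 0.162     ]
guard_handle 0.34 [175.6, 84.4] [ 0.48729458 -0.13297942  0.162     ]
pan 0.88 [181.0, 324.8] [0.56479152 0.07348114 0.036     ]
purple_bottle 0.84 [172.9, 82.8] [ 0.48105892 -0.27600759  0.        ]
purple_bottle 0.73 [129.9, 28.1] [ 0.40632845 -0.32525018  0.        ]
top guard_handle 0.85 [139.1, 269.7] [0.59394198 0.24606914 0.162     ]
top pan 0.87 [174.0, 313.9] [0.5593672  0.06755995 0.036     ]
top balance 0.67 [175.7, 310.9] [0.5618501 0.0812042 0.       ]
scene guard_handle 0.71 [154.5, 320.8] [0.58575554 0.2455182  0.162     ]
scene pan 0.83 [209.1, 342.9] [0.56117467 0.070628   0.036     ]
scene balance 0.74 [217.2, 339.8] [0.55521681 0.07917388 0.        ]
scene balance 0.56 [191.4, 247.0] [0.35612448 0.41596881 0.        ]
```

View pics/w2.png

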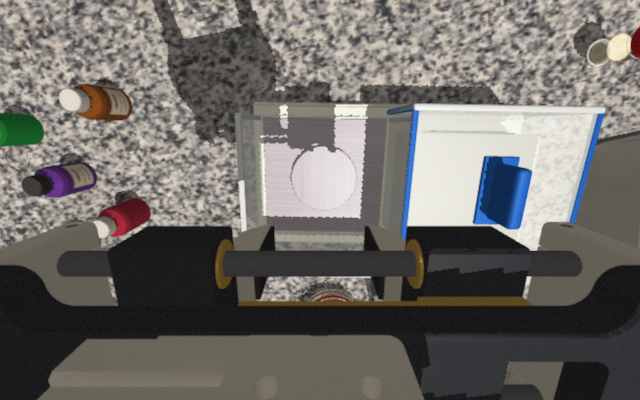

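```bash
python3 -c "
from h import *
go([.482,-.28,.2487],3.07)"
```

```text
pos [0.5573 0.0656 0.2487] rot [3.141 0.    2.92 ] turn first -0.150 then mm [  50.4 -350.1   -0. ] without turn [  -2.5 -353.7   -0. ]
```

```bash
python3 -m inch '[[[0,-20,0,-0.15],[6,-42,0,0],[7,-48,0,0],[7,-48,0,0],[7,-48,0,0],[7,-48,0,0],[7,-48,0,0],[6,-42,0,0],[3,-6,0,0],[0,0,0,0]]]' -0.6
python3 - <<'E'
from h import *
c=wcam();cv2.imwrite('pics/w3.png',c['img'])
for r in place_of('wrist','purple_bottle')[:3]: print('pl',r['conf'],r['at'],wz(c,r['at'],0))
for r in boxes_of('wrist','purple_bottle')[:3]: print('bx',r['conf'],r['at'],wz(c,r['at'],.05))
go([.482,-.28,.039],3.07)
print(observe()['opening'],observe()['time'])
E
```

```text
time: 11.5
tool_pos: [0.4792, -0.2794, 0.2486]
tool_rot: [3.141, -0.0, 3.069]
contact_force: [0.7, 0.9, 0.4]
opening: 0.0733
pl 0.98 [175.9, 318.8] [ 0.48405695 -0.27985235  0.        ]
pl 0.85 [126.5, 284.4] [ 0.40929553 -0.32357084  0.        ]
pl 0.79 [240.9, 300.4] [ 0.58640235 -0.31668721  0.        ]
bx 0.93 [179.8, 320.0] [ 0.48026853 -0.27799402  0.05      ]
bx 0.85 [125.2, 278.4] [ 0.40730939 -0.32483227  0.05      ]
bx 0.56 [242.0, 299.7] [ 0.56630096 -0.31261193  0.05      ]
pos [ 0.4797 -0.2783  0.2488] rot [3.141 0.    3.071] turn first 0.001 then mm [ -2.3  -1.6 209.8] without turn [ -2.3  -1.6 209.8]
0.07359343192965062 11.65
```

View pics/w3.png

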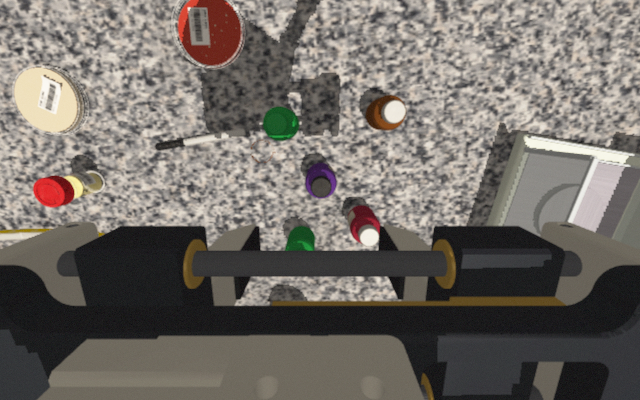

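```bash
python3 -m inch '[[[-1.5,-1,30,0],[-1.5,0,45,0],[0,0,45,0],[0,0,40,0],[0,0,30,0],[0,0,15,0],[0,0,5,0],[0,0,0,0]]]'
python3 -m inch '[[[0,0,0,0],[0,0,0,0],[0,0,0,0],[0,0,0,0],[0,0,0,0],[0,0,0,0]]]' 1 15
```

```text
time: 12.65
tool_pos: [0.4829, -0.2808, 0.0394]
tool_rot: [-3.141, 0.001, 3.07]
contact_force: [-0.0, -0.0, 0.4]
opening: 0.0735
time: 13.4
tool_pos: [0.4824, -0.2807, 0.0389]
tool_rot: [3.142, 0.0, 3.07]
contact_force: [-0.6, 2.2, 2.7]
opening: 0.041
```

```bash
python3 -m inch '[[[0,0,-10,0],[0,0,-25,0],[0,0,-35,0],[0,0,-40,0],[0,0,-35,0],[0,0,-20,0],[0,0,-5,0],[0,0,0,0]]]'
python3 -c "
from h import *
go([.562,.072,.209],1.334);print(observe()['opening'])"
```

```text
time: 14.4
tool_pos: [0.482, -0.2806, 0.2084]
tool_rot: [3.141, -0.0, 3.07]
contact_force: [0.1, 0.5, -1.2]
opening: 0.0409
pos [ 0.482  -0.2806  0.2084] rot [ 3.141 -0.     3.07 ] turn first 1.736 then mm [361.5  -5.   -0.5] without turn [-54.4 357.5  -0.5]
0.04090321466128302
```

```bash
python3 -m inch '[[[0,0,0,0.17],[0,0,0,0.174],[0,0,0,0.174],[0,0,0,0.174],[0,0,0,0.174],[0,0,0,0.174],[0,0,0,0.174],[0,0,0,0.174],[0,0,0,0.174],[0,0,0,0.174]]]'
python3 -m inch '[[[15,0,0,0],[35,0,0,0],[45,-1,0,0],[48,-1,0,0],[48,-1,0,0],[48,-1,0,0],[48,-1,0,0],[40,0,0,0],[25,0,0,0],[8,0,0,0]]]'
python3 - <<'E'
from h import *
import time
c=wcam();cv2.imwrite('pics/w4.png',c['img'])
for l,z in(('pan',.036),('purple_bottle',.17)):
    for r in place_of('wrist',l)[:2]: print(l,r['conf'],r['at'],wz(c,r['at'],z))
for n in('top','scene'):
    c=read_camera(n)
    for r in place_of(n,'pan')[:1]: print(n,r['conf'],onz(c,r['at'],.036))
go([.562,.072,.077],1.334)
E
```

```text
time: 15.65
tool_pos: [0.4817, -0.2804, 0.2071]
tool_rot: [-3.139, -0.001, 1.328]
contact_force: [0.4, -0.7, -0.2]
opening: 0.041
time: 16.9
tool_pos: [0.5614, 0.0725, 0.2079]
tool_rot: [-3.14, 0.0, 1.339]
contact_force: [-0.1, -1.0, -0.5]
opening: 0.0407
pan 0.58 [181.5, 318.1] [0.56060748 0.07491705 0.036     ]
purple_bottle 0.86 [220.6, 324.3] [0.56508894 0.07109613 0.17      ]
top 0.83 [0.54763813 0.06131486 0.036     ]
scene 0.65 [0.55319899 0.07153655 0.036     ]
pos [0.5618 0.0694 0.2087] rot [-3.142  0.     1.333] turn first -0.001 then mm [  2.6  -0.4 131.7] without turn [  2.6  -0.4 131.7]
```

View pics/w4.png

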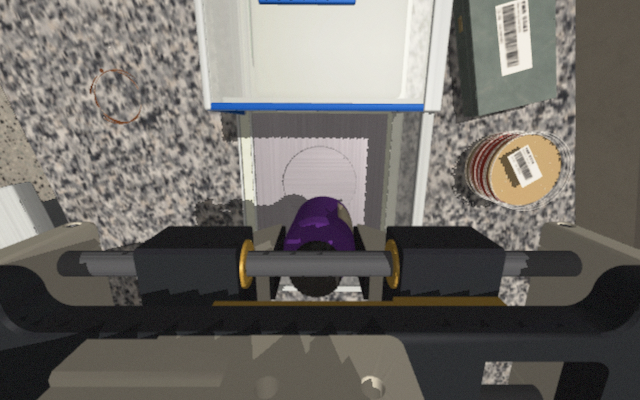

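```bash
python3 -m inch '[[[2,-0.5,15,0],[1.5,0,30,0],[0,0,30,0],[0,0,25,0],[0,0,15,0],[0,0,8,0],[0,0,4,0],[0,0,2,0],[0,0,0,0]]]'
python3 -m inch '[[[0,0,1,0],[0,0,1,0],[0,0,0,0]]]'
```

```text
time: 18.38
tool_pos: [0.5626, 0.0739, 0.0802]
tool_rot: [3.141, -0.0, 1.334]
contact_force: [-0.4, 0.1, -0.7]
opening: 0.0413
time: 18.75
tool_pos: [0.5622, 0.0739, 0.0777]
tool_rot: [3.142, -0.0, 1.334]
contact_force: [0.9, 0.8, -0.7]
opening: 0.041
```

```bash
python3 -m inch '[[[0,0,1,0],[0,0,1,0],[0,0,0,0]]]'
python3 -m inch '[[[0,0,0.7,0],[0,0,0,0]]]'
```

```text
time: 19.12
tool_pos: [0.5622, 0.0739, 0.0756]
tool_rot: [-3.141, -0.0, 1.334]
contact_force: [0.6, 0.3, -1.5]
opening: 0.0412
time: 19.38
tool_pos: [0.5623, 0.0739, 0.075]
tool_rot: [3.142, -0.0, 1.334]
contact_force: [0.1, 0.6, -1.6]
opening: 0.0409
```

```bash
python3 -m inch '[[[0,0,0.6,0],[0,0,0.6,0],[0,0,0,0]]]'
```

```text
time: 19.75
tool_pos: [0.5625, 0.074, 0.0747]
tool_rot: [3.141, -0.0, 1.334]
contact_force: [-1.1, -0.2, 6.6]
opening: 0.0412
```

Contact with the pan (6.6 N up). Ease, release, rise.

```bash
python3 -m inch '[[[0,0,-0.5,0],[0,0,0,0],[0,0,0,0],[0,0,0,0],[0,0,0,0]]]' -0.5
python3 -m inch '[[[0,0,-10,0],[0,0,-30,0],[0,0,-40,0],[0,0,-45,0],[0,0,-30,0],[0,0,-10,0],[0,0,0,0]]]'
python3 - <<'E'
from h import *
c=wcam();cv2.imwrite('pics/w5.png',c['img'])
for l,z in(('pan',.036),('purple_bottle',.036)):
    for r in place_of('wrist',l)[:2]: print(l,r['conf'],r['at'],wz(c,r['at'],z))
go([.597,.2405,.235],2.91)
E
```

```text
time: 20.38
tool_pos: [0.5623, 0.0739, 0.0742]
tool_rot: [-3.141, -0.0, 1.334]
contact_force: [0.7, 0.3, 0.3]
opening: 0.0687
time: 21.25
tool_pos: [0.5622, 0.0739, 0.2394]
tool_rot: [3.141, -0.0, 1.334]
contact_force: [-0.0, 0.2, -0.9]
opening: 0.0687
purple_bottle 0.59 [178.9, 323.7] [0.56829823 0.07181294 0.036     ]
pos [0.5616 0.0739 0.2377] rot [-3.139e+00  1.000e-03  1.334e+00] turn first -1.576 then mm [  3.7 170.3   2.6] without turn [170.3  -4.7   2.6]
```

View pics/w5.png

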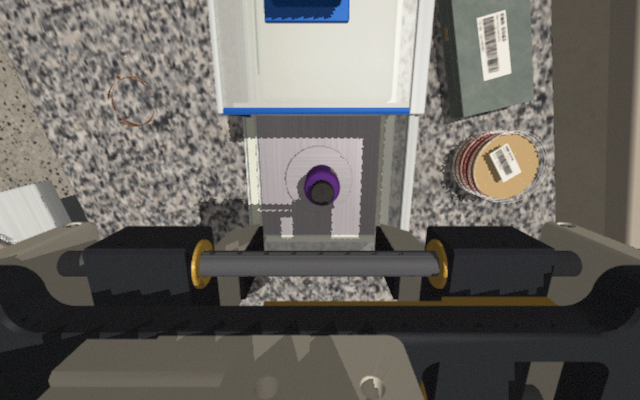

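```bash
python3 -m inch '[[[0,0,0,-0.17],[0,0,0,-0.176],[0,0,0,-0.176],[0,0,0,-0.176],[0,0,0,-0.176],[0,0,0,-0.176],[0,0,0,-0.176],[0,0,0,-0.176],[0,0,0,-0.174]]]'
python3 -m inch '[[[1,30,0,0],[1,45,0,0],[1,45,0,0],[1,35,0,0],[0,15,0,0],[0,0,0,0]]]'
python3 - <<'E'
from h import *
c=wcam()
for r in place_of('wrist','guard_handle')[:2]: print(r['conf'],r['at'],wz(c,r['at'],.162))
go([.597,.2405,.148],2.91)
E
```

```text
time: 22.52
tool_pos: [0.5618, 0.0739, 0.2378]
tool_rot: [-3.141, -0.003, 2.916]
contact_force: [-0.2, 0.3, 0.7]
opening: 0.0689
time: 23.28
tool_pos: [0.5972, 0.2404, 0.2382]
tool_rot: [-3.14, -0.002, 2.911]
contact_force: [0.1, -0.2, -0.1]
opening: 0.0689
0.81 [200.6, 319.9] [0.59287788 0.24213602 0.162     ]
0.38 [184.0, 192.0] [0.55304891 0.13767897 0.162     ]
pos [0.5973 0.2391 0.2389] rot [-3.141e+00 -1.000e-03  2.909e+00] turn first -0.001 then mm [ 0.6  1.4 90.9] without turn [ 0.6  1.4 90.9]
```

```bash
python3 -m inch '[[[0,1,25,0],[0,0,35,0],[0,0,25,0],[0,0,5,0],[0,0,0,0]]]'
python3 -m inch '[[[0,0,0,0],[0,0,0,0],[0,0,0,0],[0,0,0,0],[0,0,0,0],[0,0,0,0],[0,0,0,0],[0,0,0,0]]]' 1 8
python3 -m inch '[[[0,-5,0,0],[0,-12,0,0],[0,-16,0,0],[0,-16,0,0],[0,-16,0,0],[0,-16,0,0],[0,-16,0,0],[0,-16,0,0],[0,-12,0,0],[0,-4,0,0]]]'
```

```text
time: 24.0
tool_pos: [0.5981, 0.2405, 0.1501]
tool_rot: [3.141, 0.001, 2.909]
contact_force: [-0.5, -0.5, 0.4]
opening: 0.0689
time: 25.0
tool_pos: [0.597, 0.2388, 0.1493]
tool_rot: [-3.137, -0.001, 2.909]
contact_force: [-2.6, -8.7, 3.4]
opening: 0.0135
time: 26.25
tool_pos: [0.567, 0.1145, 0.1492]
tool_rot: [-3.141, -0.002, 2.909]
contact_force: [-5.2, 3.2, 0.5]
opening: 0.0138
```

```bash
python3 -m inch '[[[0.5,-8,0,0],[0.3,-10,0,0],[0,-8,0,0],[0,-5,0,0],[0,-4,0,0],[0,-2,0,0],[0,0,0,0]]]'
```

```text
time: 27.12
tool_pos: [0.5586, 0.0796, 0.1492]
tool_rot: [-3.141, -0.0, 2.91]
contact_force: [-2.7, 0.3, -1.4]
opening: 0.0145
```

```bash
python3 -m inch '[[[0,-3,0,0],[0,-2,0,0],[0,0,0,0]]]'
```

```text
time: 27.5
tool_pos: [0.5574, 0.0748, 0.1492]
tool_rot: [-3.141, -0.0, 2.91]
contact_force: [-4.0, 1.1, -1.4]
opening: 0.0142
```

```bash
python3 -m inch '[[[0,-2,0,0],[0,-2,0,0],[0,-1,0,0],[0,0,0,0]]]'
```

```text
time: 28.0
tool_pos: [0.5571, 0.0734, 0.1492]
tool_rot: [3.136, 0.001, 2.91]
contact_force: [0.1, 15.9, -4.6]
opening: 0.014
```

```bash
python3 -m inch '[[[0,0,0,0],[0,0,0,0],[0,0,0,0],[0,0,0,0],[0,0,0,0]]]' -0.4
python3 -m inch '[[[0,2,-15,0],[0,0,-35,0],[0,0,-45,0],[0,0,-30,0],[0,0,-10,0],[0,0,0,0]]]'
python3 - <<'E'
from h import *
c=wcam();cv2.imwrite('pics/w6.png',c['img'])
for l,z in(('guard_handle',.162),('purple_bottle',.036)):
    for r in place_of('wrist',l)[:2]: print(l,r['conf'],r['at'],wz(c,r['at'],z))
c=read_camera('scene');W=np.hstack([cv2.resize(c['img'][130:310,280:460],(540,540)), ]);cv2.imwrite('pics/s6.png',W)
print(observe()['time'])
E
```

```text
time: 28.62
tool_pos: [0.5566, 0.0699, 0.1494]
tool_rot: [3.142, 0.0, 2.91]
contact_force: [-0.2, 0.1, 0.1]
opening: 0.0599
time: 29.38
tool_pos: [0.5569, 0.0722, 0.2846]
tool_rot: [3.141, 0.001, 2.91]
contact_force: [0.4, 0.1, -0.7]
opening: 0.0641
guard_handle 0.6 [185.8, 321.8] [0.55029077 0.07673765 0.162     ]
purple_bottle 0.75 [233.7, 101.7] [ 0.57309797 -0.28418459  0.036     ]
purple_bottle 0.74 [134.1, 47.5] [ 0.41320675 -0.29428595  0.036     ]
29.575
```

View pics/w6.png

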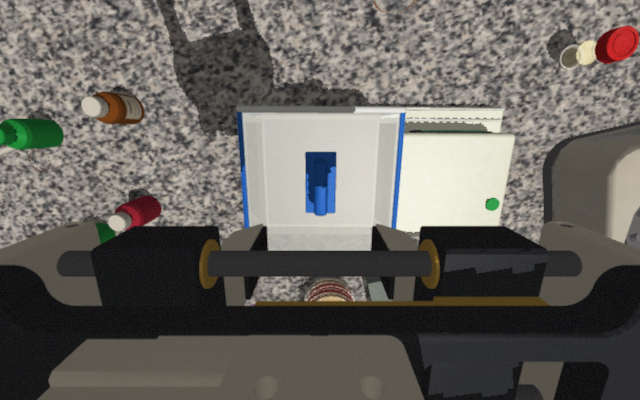

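View pics/s6.png

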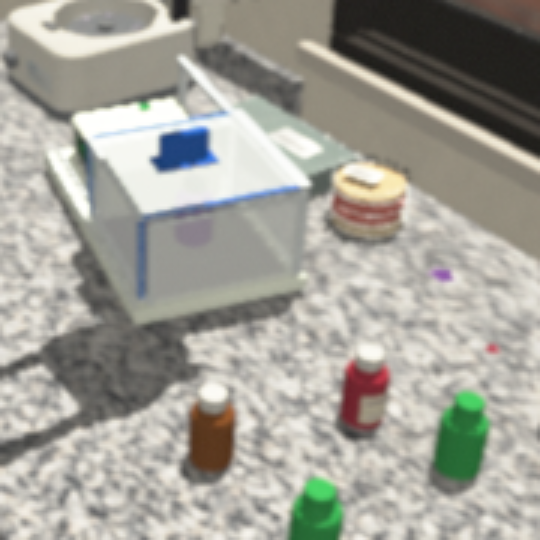

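The guard is flush with the chamber (blue edges at columns 243 and 398 of the wrist view). The bottle stands upright inside, seen in the scene crop at (195, 225), and the bystanders look unmoved.

```bash
python3 -c "
from cell import *
print(hand_in(), observe()['contact_force'])"
```

```text
the job is handed in; nothing more can be done
the job is handed in; nothing more can be done
```

The purple bottle is standing on the weighing pan with the guard shut over it, and I handed the job in at about 29.6 s of the 64 s allowed. There is no verdict to report, because `hand_in()` gives none.

- **Guard opened:** I gripped the fin and slid the guard open until it met its hard stop, at about 18 N.
- **Bottle placed:** I picked out the purple, black-capped bottle from the two green look-alikes and lowered it onto the pan until it touched, at 6.6 N. I then let go. The wrist picture showed it upright and within about 4 mm of the pan's centre by eye.
- **Guard shut:** I slid the guard back until it met the shut stop, at about 16 N. The measured travel was 170 mm, which is the full range. The arm then rose clear, with the force reading near zero.
- **Bystanders:** In the last pictures the brown and red bottles looked unmoved. The last wrist picture did not show all of the smaller items up close, but nothing touched them.

**Checks that disagreed:**
- The network's pan position varied by up to about 15 mm between cameras while the arm hid the pan, so I used the unobstructed wrist view.
- Its bottle position after release was about 6 mm from the gripper's position, still inside the 20 mm limit.
- Once the guard was shut, the network found only the green look-alikes from the wrist camera. I confirmed the bottle by eye, through the guard, in the scene picture.

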